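# Sort the bench after a glue-up

## Robot

A 6-joint arm with a two-finger parallel gripper is mounted at the origin on the work surface. World frame = base frame: x ahead of the robot, y to its left, z up, the work surface at z = 0. Lengths are in mm, angles in rad, forces in N, time in s.
With the tool pointing down it reaches from about 275 to 825 mm from the base axis. Payload 5.2 kg.
Tool frame: the origin (TCP) lies at the very end of the fingers, on their centre line; the grasp point (between the pads) lies 19 mm behind it (arm.pinch_z is the distance from the TCP to the grasp point, in mm); z points along the fingers, y is the direction in which the jaws open and shut (so a half turn about z gives the same grasp; the last joint's range is limited). The gripper opens to 93 mm and grips with 3 to 60 N. Pads are 15 mm wide; open, the fingers measure 128 mm over their backs; the gripper's body (75 mm by 188 mm) begins 65 mm behind the grasp point.
Start: joints at [0.939, 0.259, 1.535, -0, 1.348, -0.203], TCP at [228.658, 500.22, 218.653] pointing down, gripper open.
Joint ranges: [-3.14, 3.14], [-0.91, 2.08], [0.19, 2.58], [-1.22, 4.36], [0.22, 2.71], [-3.12, 3.12]. Speed limits (rad/s): [2.57, 2.57, 3.14, 3.14, 3.14, 3.14].

## Interface

Orientations are given as [roll, pitch, yaw] about the fixed x, y, z axes, in that order (R = Rz(yaw) Ry(pitch) Rx(roll)).
In Python, from cell import arm gives the robot as it stands. Calls block until the motion is done:
- arm.movep(position, orientation): joint-space move of the TCP to a pose.
- arm.move_linear(position, vel=150, frame=None, until_force=None): straight line of the TCP; frame=None keeps the orientation; vel is the mean speed in mm/s. With until_force (N) it stops when the force on the tool has changed by that much, and returns True; else False.
- arm.movej(angles): joint-space move.
- arm.open_gripper() and arm.gripper_close(): open the fingers fully, or close them until they stop; the grip force is fixed at half the most.
- arm.wait(seconds).
- arm.solve_ik(position, orientation): joint angles nearest the present ones, or None.
- arm.snapshot(name): name is "scene" or "top"; returns a dict with "frame" (384x512x3 uint8, red, green, blue), "depth" (384x512 float32, mm along the optical axis (not along the pixel's ray), 0 where there is no reading), "fx", "fy", "cx", "cy" (pixels), "camera_from_world" (4x4, takes a point from world to camera coordinates). Camera axes: x right, y up, looking along -z (the intrinsics and any distortion apply to the point x, -y, -z); pixel columns grow to the right and rows downward; lengths in mm; the calibration is good to about 2 mm. A picture is of the moment at which its call begins.
A pose or a line that the arm cannot do raises arm.IKError and nothing moves.
- arm.finish_job(): hands the job in, once; it reports no verdict.
Readings, each from a call of its own:
- arm.current_time_s(): time.
- arm.current_joints(): joint angles.
- arm.current_dq(): joint speeds.
- arm.current_joint_torque(): joint torques, N m.
- arm.current_position(): TCP position.
- arm.current_ee_rot(): TCP orientation.
- arm.current_wrist_force(): force on the tool from outside, world axes, zero at the start.
- arm.current_moment(): the same for the moment, N m.
- arm.current_opening(): opening from 0.0 (shut) to 1.0 (fully open).
Only numpy, scipy, OpenCV 4.12 (cv2) and the standard library are available. Lean on these libraries where they do the work, as an engineer would, in place of code of your own. Each camera call takes 0.05 s, during which the arm holds its last target.

## Task

Clear up after the glue-up: put the two steel collars in the divided metal tray, one in each bay, and the two grooved wooden clamp blocks in the undivided plywood tray, all flat on the tray floors with the grooves still upward. Lay the MDF rib flat on the sloped stand, long way up the slope and roughly square to it, with its short end resting against the bottom lip. Set everything down rather than dropping it from a height, and leave the glue bottle and the tape roll where they stand.

Things in the scene. Friction and masses are not known exactly. Their poses are not given: they have to be found in the camera images.
- collar_a_center (a point): steel stop collar, a thick plain ring lying flat: outside diameter 48 mm, bore 24 mm, 26 mm tall, about 0.26 kg. Point: its centre, half-way up; z is the ring's axis. The two collars are alike and interchangeable.
- collar_b_center (a point): steel stop collar, a thick plain ring lying flat: outside diameter 48 mm, bore 24 mm, 26 mm tall, about 0.26 kg. Point: its centre, half-way up; z is the ring's axis. The two collars are alike and interchangeable.
- block_a_center (a point): pale beech clamp block with a square groove along its top: 40 mm wide (its x axis), 60 mm long (its y axis, along the groove), 34 mm tall, groove 18 mm wide and 18 mm deep, about 0.05 kg. It starts on its base, groove up. Point: its centre, half-way up; z is up. The two blocks are alike and interchangeable; each may be turned end for end.
- block_b_center (a point): pale beech clamp block with a square groove along its top: 40 mm wide (its x axis), 60 mm long (its y axis, along the groove), 34 mm tall, groove 18 mm wide and 18 mm deep, about 0.05 kg. It starts on its base, groove up. Point: its centre, half-way up; z is up. The two blocks are alike and interchangeable; each may be turned end for end.
- rib_center (a point): flat MDF rib, a ladder-shaped plate with two windows: 110 mm long (its x), 60 mm wide (its y), 18 mm thick (its z), lying flat, about 0.07 kg; side rails 13 mm wide, middle bar 14 mm. Can be held across its 60 mm width at the middle. Waxed: slides on the stand. Point: its centre, half-way through the thickness. Either short end may go to the lip.
- metal_tray: shallow open steel tray fixed to the bench, one cross wall dividing it into two equal bays: outside 104 mm (its x) by 152 mm (its y) by 22 mm high, walls and floor 4 mm. Origin: centre of its underside; z up. The bays are centred 37 mm to either side of the origin along y; each is 96 mm (x) by 70 mm (y) inside.
- ply_tray: open undivided plywood tray fixed to the bench: outside 120 mm (its x) by 168 mm (its y) by 28 mm high, walls and floor 8 mm, inside 104 by 152 mm. Origin: centre of its underside; z up.
- stand_lip (a point): fixed sloped stand: slick white board 130 mm up the slope, 160 mm wide, at 35 deg to the bench, rising away from the robot to 90 mm; lip at its bottom edge 14 mm proud, 10 mm thick. A rib let go on it slides down to the lip. Point: mid inner corner of face and lip, 16 mm above the bench; x up the slope, y along the lip, z out of the face. Rib home: centre at x 55, z 9 mm.
- glue: bystander: white round glue bottle with a red cap, 52 mm diameter, 120 mm tall, standing loose beyond the targets. Origin: centre of its underside; z up.
- tape: bystander: roll of blue masking tape lying flat, 100 mm diameter, 25 mm high, loose, beyond the targets. Origin: centre of its underside; z up.
Not all that is in view belongs to the job. Leave any pink look-alike of the part that bears block_b_center alone. What is shaped like the part that bears collar_b_center but yellow is not meant.

How it is judged:
By the outcome, as a careful person would: the job done as asked, in the order asked, and still so for the second after the job is handed in, with the robot touching nothing.
It also fails if it takes over 128 s, if anything falls off the work surface, if the arm or the gripper's body presses on something with over 40 N, if the wrist force passes 120 N, or if a joint passes its speed limit or range.

## Working session

There is one attempt and no reset: what is moved stays moved. The work goes in short steps, each a Python script; the robot and the scene stay as the last script left them, time stands still between calls to the robot, and variables do not carry over. Pictures are saved under pics/ and viewed, and the job is handed in when it is done.

```bash
ls; mkdir -p pics
python3 - <<'E'
from cell import arm
import numpy as np,cv2
for n in ("scene","top"):
    s=arm.snapshot(n)
    np.savez(f"/tmp/{n}.npz",**s)
    cv2.imwrite(f"pics/{n}0.png",cv2.resize(s["frame"][:,:,::-1],(800,600),interpolation=cv2.INTER_CUBIC))
    print(n,s["fx"],s["fy"],s["cx"],s["cy"],s.keys());print(np.round(s["camera_from_world"],3))
print(arm.current_time_s())
E
```

```text
pics
scene 403.08949508233917 403.08949508233917 255.23240190811498 191.81709849265715 dict_keys(['frame', 'depth', 'fx', 'fy', 'cx', 'cy', 'camera_from_world'])
[[-6.030000e-01  7.980000e-01 -2.000000e-03  3.095860e+02]
 [-6.640000e-01 -5.000000e-01  5.560000e-01  3.446990e+02]
 [ 4.430000e-01  3.370000e-01  8.310000e-01 -1.262226e+03]
 [ 0.000000e+00  0.000000e+00  0.000000e+00  1.000000e+00]]
top 385.7458757004073 385.7458757004073 251.93217896094293 189.90972996117145 dict_keys(['frame', 'depth', 'fx', 'fy', 'cx', 'cy', 'camera_from_world'])
[[ 2.000000e-02 -9.990000e-01 -2.600000e-02  2.230500e+01]
 [ 9.970000e-01  1.800000e-02  7.600000e-02 -5.649690e+02]
 [-7.500000e-02 -2.700000e-02  9.970000e-01 -1.081956e+03]
 [ 0.000000e+00  0.000000e+00  0.000000e+00  1.000000e+00]]
0.1
```

View pics/scene0.png

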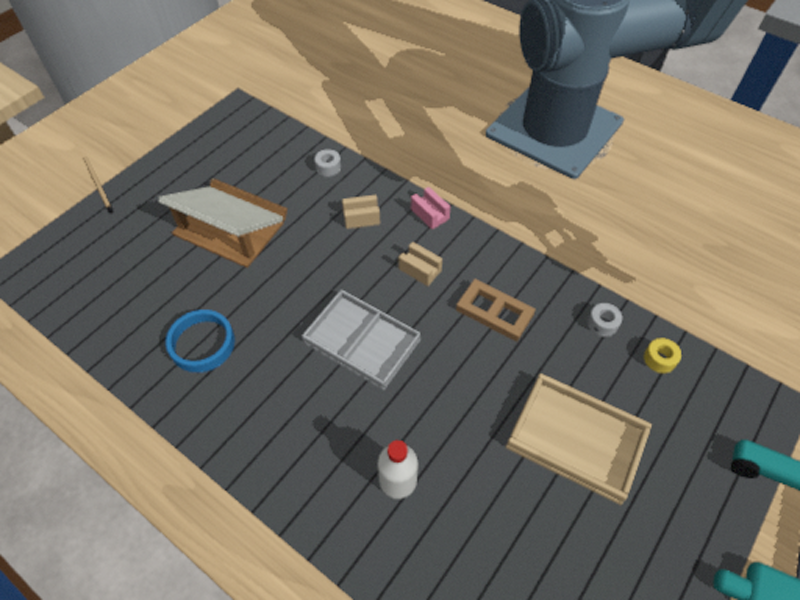

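View pics/top0.png

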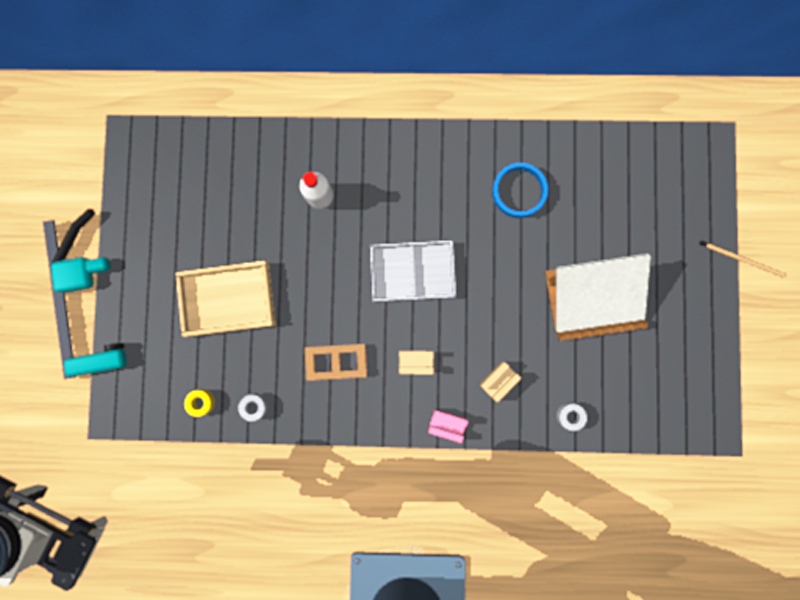

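Candidates (top picture, 800x600):
- **Collars:** grey rings at (251,407) and (572,417). The yellow ring at (198,403) is not meant.
- **Blocks:** beech blocks at (416,362) and (501,382). The pink block at (448,425) is not meant.
- **Rib:** the ladder plate at (336,362).
- **Trays and stand:** metal tray at (413,270), ply tray at (225,298), stand at (603,293).
- **Bystanders:** glue at (316,188), tape at (520,189).

I'll check the choice in a crop and get the depth measurements.

```bash
cat > h.py <<'E'
import numpy as np,cv2
def load(n): return dict(np.load(f"/tmp/{n}.npz"))
def cloud(s):
    d=s["depth"].astype(float);v,u=np.mgrid[:384,:512]
    P=np.stack([(u-s["cx"])/s["fx"]*d,-(v-s["cy"])/s["fy"]*d,-d],-1)
    T=np.linalg.inv(s["camera_from_world"]); W=P@T[:3,:3].T+T[:3,3]
    W[d==0]=np.nan; return W
E
python3 - <<'E'
from h import *
for n in("scene","top"):
    s=load(n);W=cloud(s);z=W[...,2]
    x=W[...,0];y=W[...,1]
    print(n,"table z",np.nanmedian(z[150:250,150:350]))
    m=((z>7)&(z<140)&(x>240)&(x<720)&(abs(y)<480)).astype(np.uint8)
    k,l,st,c=cv2.connectedComponentsWithStats(m,connectivity=4)
    hsv=cv2.cvtColor(s["frame"],cv2.COLOR_RGB2HSV)
    for i in range(1,k):
        if st[i,4]<25: continue
        q=W[l==i]; zt=np.percentile(q[:,2],90); t=q[q[:,2]>zt-5]
        r=cv2.minAreaRect(t[:,:2].astype(np.float32))
        print(np.round(c[i]*800/512),st[i,4],"zt %.1f"%zt,"rect",np.round(r[0],1),np.round(r[1],1),"%.1f"%r[2],"mean",np.round(t[:,:2].mean(0),1),"hsv",np.median(hsv[l==i],axis=0))
a=load("top")["frame"][:,:,::-1]; b=load("scene")["frame"][:,:,::-1]
A=cv2.resize(a[215:290,110:390],(800,214),interpolation=cv2.INTER_CUBIC)
B=cv2.resize(b[90:240,190:460],(684,380),interpolation=cv2.INTER_CUBIC);B=cv2.copyMakeBorder(B,0,0,0,116,0)
cv2.imwrite("pics/crop1.png",np.vstack([A,B]))
E
```

```text
scene table z 0.8596977169704587
[327. 160.] 209 zt 27.4 rect [ 355.8 -289.2] [46.7 46.6] 72.1 mean [ 355. -288.] hsv [102.   8. 151.]
[226. 210.] 1815 zt 85.6 rect [ 620.7 -323.2] [ 21.9 162.1] 10.9 mean [ 622.3 -319.9] hsv [ 36.  15. 167.]
[430. 206.] 381 zt 34.6 rect [334.3 -65.9] [62.2 42.6] 73.9 mean [335.5 -64.3] hsv [170.  90. 173.]
[361. 209.] 384 zt 34.6 rect [ 415.7 -156.9] [45.7 60. ] 41.1 mean [ 416.4 -157.2] hsv [ 19.   82.  154.5]
[420. 262.] 444 zt 34.6 rect [446.4  -5.9] [60.  42.6] 89.0 mean [447.5  -5.6] hsv [ 18.  81. 156.]
[496. 308.] 779 zt 19.4 rect [443.2 140.5] [ 62.6 110.2] 4.2 mean [443.9 141.7] hsv [ 16. 106. 156.]
[361. 336.] 803 zt 22.2 rect [613.9   2.8] [105.7 153. ] 4.0 mean [614.7   4.4] hsv [102.   8. 142.]
[605. 318.] 302 zt 27.1 rect [358.4 289.5] [47.1 44.2] 26.3 mean [358.8 289.9] hsv [102.   8. 156.]
[663. 353.] 342 zt 27.2 rect [364.6 388.7] [45.9 47.1] 67.3 mean [364.7 389.1] hsv [ 25. 153. 189.]
[581. 436.] 3482 zt 27.6 rect [555.3 348.9] [122.1 168.2] 8.6 mean [558.4 353. ] hsv [ 19.  76. 191.]
top table z 1.2812752387220598
[411. 269.] 378 
[... 402 characters left out ...]
61.] 552 zt 20.9 rect [445.4 139.4] [ 59.9 110. ] 4.2 mean [445.5 139.2] hsv [ 15. 125. 230.]
[414. 361.] 320 zt 36.0 rect [448.7  -7.8] [39.2 59. ] 1.1 mean [447.5  -7.6] hsv [ 23.  75. 252.]
[499. 380.] 334 zt 36.2 rect [ 417.  -158.8] [39.6 59.3] 46.0 mean [ 417.5 -159.3] hsv [ 20.  90. 246.]
[198. 402.] 217 zt 27.8 rect [366.2 387.4] [45.5 46. ] 41.0 mean [366.2 387.3] hsv [ 30. 231. 255.]
[251. 406.] 206 zt 28.3 rect [359.5 288.6] [45.3 45.6] 79.8 mean [360.5 288.8] hsv [115.   7. 237.]
[571. 415.] 212 zt 28.7 rect [ 357.4 -289.2] [45.3 44.4] 88.2 mean [ 357.1 -289.6] hsv [115.   7. 238.]
[447. 425.] 345 zt 35.6 rect [335.8 -66.7] [59.6 40.2] 74.3 mean [335.6 -67. ] hsv [161.  72. 255.]
```

View pics/crop1.png

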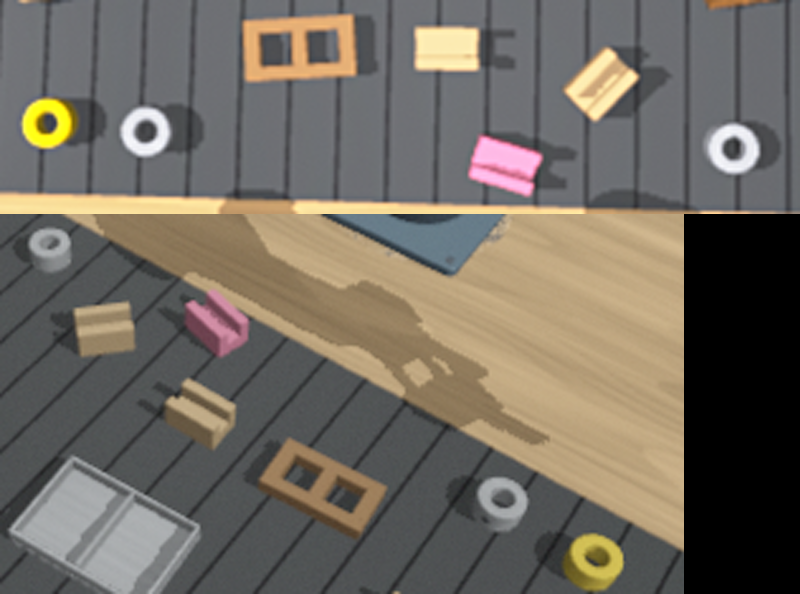

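The top and scene views agree. The grey rings and the two beech blocks with grooves up are the targets. The yellow ring and the pink block stay where they are. Next I'll measure the stand pose, the obstacles near the ply tray and the glue and tape positions.

Run:
```python
from h import *
for n in("scene","top"):
    s=load(n);W=cloud(s).reshape(-1,3); F=s["frame"].reshape(-1,3).astype(int)
    d=np.ptp(F,axis=1)
    m=(W[:,0]>480)&(W[:,0]<690)&(W[:,1]<-200)&(W[:,1]>-430)&(W[:,2]>22)&(d<35)&(F.min(1)>110)
    q=W[m]
    for _ in range(3):
        c=q.mean(0); nrm=np.linalg.svd(q-c,full_matrices=False)[2][2]; nrm*=np.sign(nrm[2])
        q=q[abs((q-c)@nrm)<3]
    az=np.arctan2(-nrm[1],-nrm[0])
    print(n,len(q),"normal",nrm.round(3),"tilt",np.degrees(np.arccos(nrm[2])).round(1),"az",np.degrees(az).round(1))
    R=cv2.minAreaRect(q[:,:2].astype(np.float32)); print("face xy rect",np.round(R[0],1),np.round(R[1],1),round(R[2],1), "z",q[:,2].min().round(1),q[:,2].max().round(1))
    c=np.array([*R[0],0]);c[2]=q.mean(0)[2]-(nrm[:2]@(c[:2]-q.mean(0)[:2]))/nrm[2];print("plane z at rect centre",c.round(1))
    m=(W[:,1]>440)&(W[:,2]>5)&(W[:,0]>350)&(W[:,0]<720)&(W[:,1]<700)
    if m.any(): print("clamps",W[m].min(0).round(),W[m].max(0).round())
    red=(F[:,0]>150)&(F[:,1]<60)&(F[:,2]<60)&(W[:,0]>600); print("cap",np.nanmedian(W[red],0).round(1))
    bl=(F[:,2]>120)&(F[:,0]<60)&(W[:,0]>600)&(W[:,0]<850)&(W[:,2]>10)&(W[:,1]<-100)&(W[:,1]>-400);t=W[bl]; print("tape",((t.min(0)+t.max(0))/2).round(1),t.max(0).round(1))
```

```text
scene 985 normal [-0.559 -0.095  0.824] tilt 34.6 az 9.6
face xy rect [ 578.4 -330.5] [102.8 162.4] 10.0 z 22.0 91.4
plane z at rect centre [ 578.4 -330.5   57.3]
clamps [391. 452.   5.] [693. 658.  35.]
cap [757.2 182.1 119.7]
tape [ 769.2 -192.    19.4] [ 818.1 -142.1   28.6]
top 2004 normal [-0.563 -0.093  0.821] tilt 34.8 az 9.4
face xy rect [ 576.7 -332.9] [105.5 160.9] 9.2 z 22.0 92.9
plane z at rect centre [ 576.7 -332.9   55.9]
clamps [351. 441.   5.] [720. 698.  37.]
cap [756.2 177.1 119.9]
tape [ 767.9 -194.1   21.3] [ 816.7 -145.2   32.1]
```

```bash
cat > m.py <<'E'
from cell import arm
import numpy as np
R=np.radians
def down(x,y,z,jaw):   # jaw direction in deg; hover move by joints
    best=None
    for k in(90,-90):
        yaw=(R(jaw+k)+np.pi)%(2*np.pi)-np.pi
        q=arm.solve_ik([x,y,z],[np.pi,0,yaw])
        if q is not None and (best is None or abs(q[5])<abs(best[5])): best=q
    arm.movej(best)
def lin(x,y,z,v=150,**k): return arm.move_linear([x,y,z],vel=v,**k)
def st(t=""): print(t,"t%.1f"%arm.current_time_s(),np.round(arm.current_position(),1),"open %.3f"%arm.current_opening(),"F",np.round(arm.current_wrist_force(),1))
def pick(x,y,z,jaw,hov=110):
    down(x,y,hov,jaw); lin(x,y,z,130); st("at"); arm.gripper_close(); st("closed")
    lin(x,y,160,150); st("lifted")
def place(x,y,z,jaw,clear=20):
    down(x,y,160,jaw); lin(x,y,z+clear,150); h=lin(x,y,z,25,until_force=6); st("down %s"%h)
    arm.open_gripper(); st("rel"); lin(x,y,160,180)
def loc(o,deg,x,y):
    a=R(deg); return o[0]+x*np.cos(a)-y*np.sin(a), o[1]+x*np.sin(a)+y*np.cos(a)
MT=((614.6,2.0),3.9); PT=((556.7,348.0),8.5)
E
python3 - <<'E'
from m import *
pick(359.6,289.2,19.3,0)
st("held")
E
```

```text
at t2.0 [360.  289.8  19.8] open 0.998 F [-0.1  0.3 -0.2]
closed t2.8 [359.3 289.1  19.3] open 0.502 F [-0.7 -0.4  2.7]
lifted t3.9 [358.9 288.8 159. ] open 0.500 F [-0.1  0.5 -3.6]
held t3.9 [358.9 288.8 159. ] open 0.500 F [-0.1  0.5 -3.6]
```

Run:
```python
from m import *
import cv2
p=loc(*MT,0,37)
place(*p,23.5,MT[1])
s=arm.snapshot("scene"); np.savez("/tmp/scene.npz",**s)
cv2.imwrite("pics/s1.png",cv2.resize(s["frame"][150:290,150:400,::-1],(800,448),interpolation=cv2.INTER_CUBIC))
```

```text
down True t6.9 [611.6  38.9  23.3] open 0.501 F [ 0.2 -1.3  6.2]
rel t7.8 [609.5  39.   22.4] open 0.998 F [-2.7 -0.8  5.6]
```

View pics/s1.png

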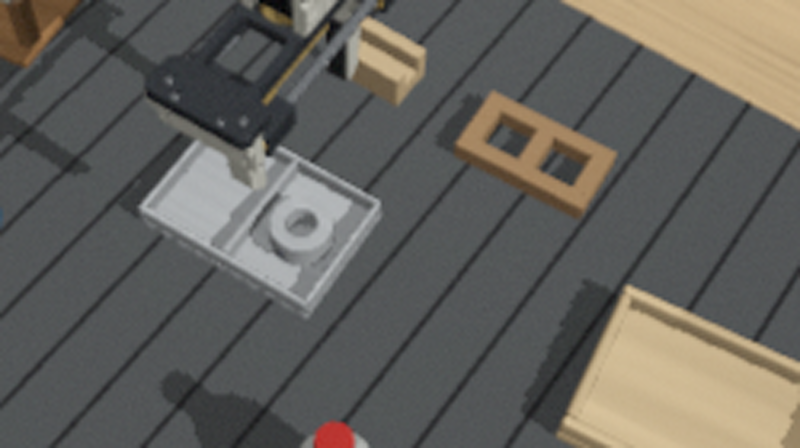

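The collar lies flat in the right-hand bay (crop pixel 300,228). The fingertips came very close to the wall, so I'll grip the second collar slightly higher.

Run:
```python
from m import *
import cv2
pick(356.8,-289.1,20.3,0)
p=loc(*MT,0,-37)
down(*p,160,MT[1]); arm.wait(.3); st("hover"); 
lin(*p,45,150); arm.wait(.2); h=lin(*p,24.4,25,until_force=5); st(h); arm.open_gripper(); st("rel"); lin(*p,160,180)
down(447.5,-6.8,120,0)
s=arm.snapshot("top")
cv2.imwrite("pics/s2.png",cv2.resize(s["frame"][130:270,200:450,::-1],(800,448),interpolation=cv2.INTER_CUBIC))
```

```text
at t11.2 [ 357.3 -289.3   20.7] open 1.003 F [-0.7  0.1  0.6]
closed t12.0 [ 356.7 -289.1   20.3] open 0.500 F [-1.1 -0.1  0.7]
lifted t13.1 [ 356.3 -288.4  159.1] open 0.493 F [-0.3  0.1 -2.3]
hover t14.7 [616.9 -35.9 160.2] open 0.493 F [-0.6 -0.8 -2.6]
True t16.6 [616.7 -34.8  24.3] open 0.498 F [ 0.2 -0.1  6.2]
rel t17.6 [615.5 -34.5  23.1] open 1.002 F [ 0.5  0.7 -0.3]
```

View pics/s2.png

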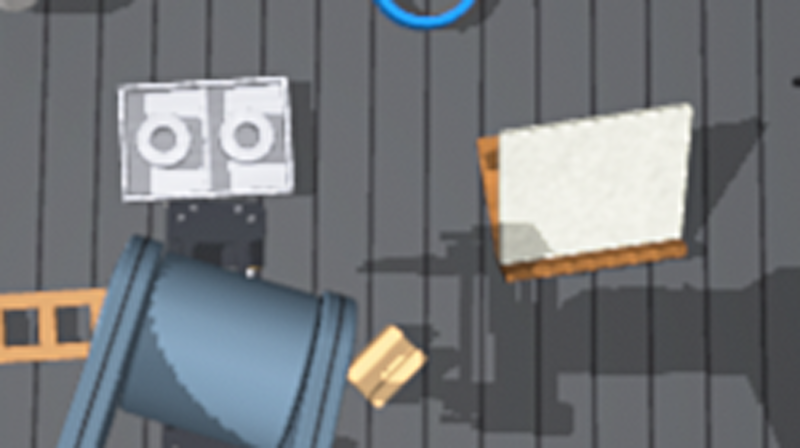

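Both collars are flat, one in each bay (crop pixels 163,138 and 247,135). Next are the blocks.

```bash
cat >> m.py <<'E'
def place2(p,z,jaw):
    down(*p,160,jaw); arm.wait(.2); lin(*p,z+20,150); arm.wait(.3); h=lin(*p,z-.6,25,until_force=4); st("down %s"%h); arm.open_gripper(); st("rel"); lin(*p,160,180)
E
python3 - <<'E'
from m import *
import cv2
pick(447.8,-7,24,0.5,hov=120)
place2(loc(*PT,0,-45),32,PT[1]+90)
pick(417,-158.3,24,45,hov=120)
s=arm.snapshot("scene")
cv2.imwrite("pics/s3.png",cv2.resize(s["frame"][:,:,::-1],(800,600),interpolation=cv2.INTER_CUBIC))
E
```

```text
at t20.4 [448.3  -7.1  24.4] open 1.002 F [ 0.7  0.2 -0.8]
closed t21.3 [447.8  -7.   24. ] open 0.425 F [ 0.4 -0.2  0.3]
lifted t22.3 [447.1  -6.8 159.2] open 0.426 F [-0.1 -0.4 -0.6]
down True t25.7 [563.  303.4  32. ] open 0.426 F [-0.3  0.3  5. ]
rel t26.7 [562.2 303.1  31.2] open 1.003 F [-0.7  0.3  0.4]
at t30.2 [ 417.5 -158.4   24.4] open 1.004 F [-0.4  0.3  0.2]
closed t31.1 [ 416.9 -158.3   24. ] open 0.426 F [ 0.  -0.7  1. ]
lifted t32.2 [ 416.4 -157.9  159.2] open 0.428 F [-0.   0.5 -1. ]
```

View pics/s3.png

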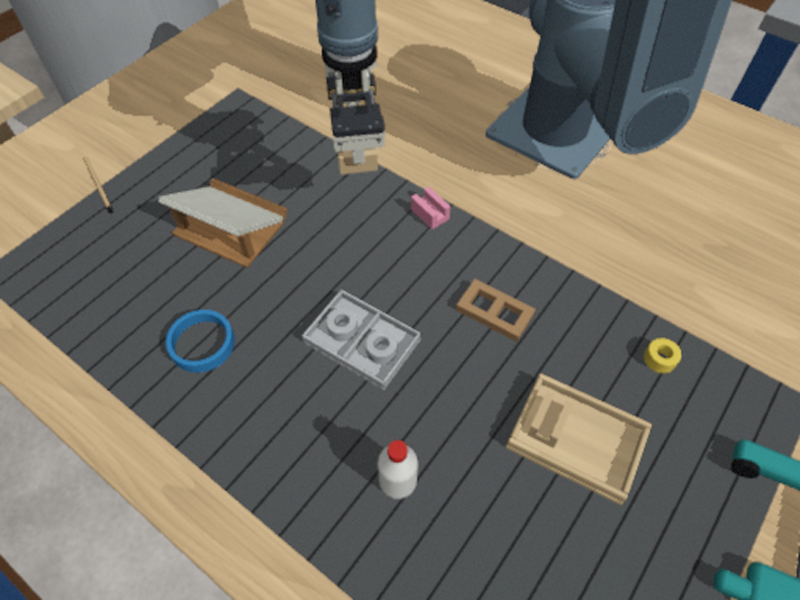

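The first block is in the ply tray (547,418), groove up, and the second is held. I'll place it, pick up the rib and stop above the stand.

```bash
cat >> m.py <<'E'
from scipy.spatial.transform import Rotation
LIP=np.array([521.9,-341.1,16.]);AZ=R(9.6);T=R(35)
ux=np.array([np.cos(T)*np.cos(AZ),np.cos(T)*np.sin(AZ),np.sin(T)]);uy=np.array([-np.sin(AZ),np.cos(AZ),0]);uz=np.cross(ux,uy)
def stand(x,z): return list(LIP+ux*x+uz*z)
def stand_q(pos):
    out=[]
    for s in(1,-1):
        M=np.c_[np.cross(s*uy,-uz),s*uy,-uz]; e=Rotation.from_matrix(M).as_euler('xyz'); q=arm.solve_ik(pos,list(e))
        if q is not None: out.append((abs(q[5]),q,e))
    return min(out,key=lambda a:a[0])
E
python3 - <<'E'
from m import *
import cv2
place2(loc(*PT,0,45),32,PT[1]+90)
down(444.9,139.8,110,4.2); lin(444.9,139.8,5,130); arm.wait(.2); st("at"); arm.gripper_close(); st("closed"); lin(444.9,139.8,180,150); st("lift")
print(stand(59,100),stand_q(stand(59,100))[1], stand_q(stand(59,6.5))[1])
down(440,-200,200,9.6+90); st()
arm.movej(stand_q(stand(59,100))[1]); arm.wait(.3); st("hover")
for n in("scene","top"):
    s=arm.snapshot(n); cv2.imwrite(f"pics/s4{n}.png",cv2.resize(s["frame"][:,:,::-1],(800,600),interpolation=cv2.INTER_CUBIC))
E
```

```text
down True t36.4 [549.7 392.3  32. ] open 0.427 F [0.3 0.3 4.8]
rel t37.3 [548.9 392.   31.2] open 1.002 F [1.  0.5 0.2]
at t40.5 [445.6 139.9   5.7] open 0.998 F [0.2 0.2 0.6]
closed t41.1 [444.9 139.8   5. ] open 0.643 F [ 0.7 -0.5  1.1]
lift t42.5 [444.2 139.7 179.1] open 0.645 F [ 0.8 -0.7 -1.3]
[np.float64(512.9987501762863), np.float64(-342.6055337156507), np.float64(131.7562141736109)] [-1.12074595  0.31020733  1.88659689  0.76818539  0.91533901 -0.19167211] [-1.01680188  0.4698606   1.88165395  0.89061003  0.75234858 -0.27315499]
 t43.7 [ 440.  -199.1  199.7] open 0.639 F [ 0.3  0.6 -0.5]
hover t44.9 [ 513.7 -341.6  132.4] open 0.644 F [ 0.8  0.2 -0.4]
```

View pics/s4scene.png

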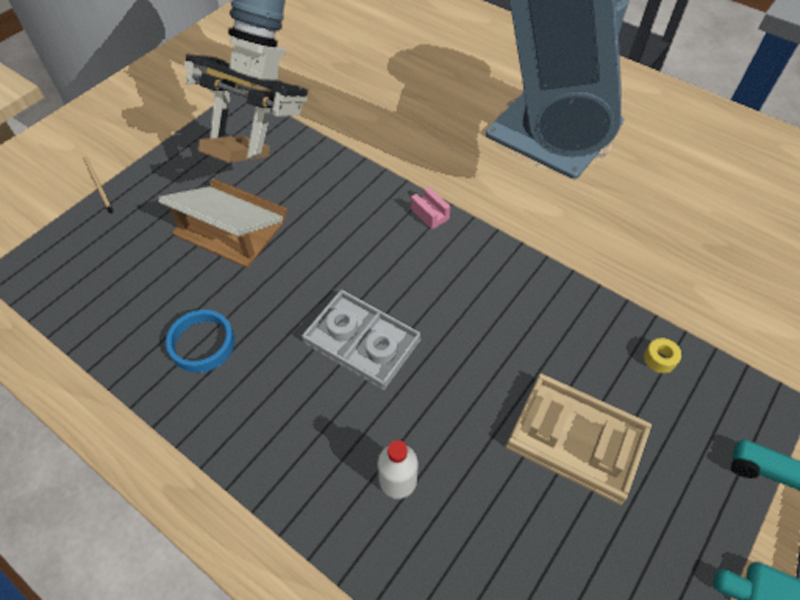

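View pics/s4top.png

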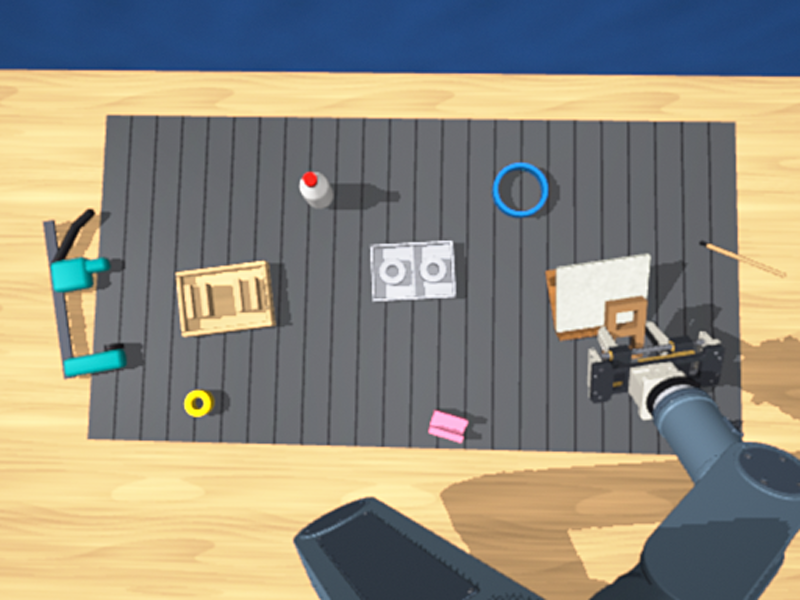

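Both blocks sit flat in the ply tray, grooves up (top picture, 203,300 and 248,292). The rib is held square above the stand, so I'll lower it along the face normal.

Run:
```python
from m import *
import cv2
arm.move_linear(stand(59,22),vel=100); arm.wait(.3); st()
h=arm.move_linear(stand(59,4),vel=15,until_force=4); st(h)
d=np.array(arm.current_position())-LIP; print("stand coords",[round(float(d@u),1) for u in(ux,uy,uz)])
```

```text
t46.3 [ 557.1 -335.5   68.4] open 0.644 F [-0.3 -1.6 -0.2]
True t47.2 [ 566.1 -333.5   54.6] open 0.642 F [-2.  -0.5  4. ]
stand coords [58.9, 0.1, 6.0]
```

Run:
```python
from m import *
import cv2
arm.open_gripper(); st("rel"); arm.wait(.2)
arm.move_linear(stand(59,110),vel=150); st()
down(400,0,300,90); arm.wait(.5); st()
for n in("scene","top"):
    s=arm.snapshot(n); np.savez(f"/tmp/{n}.npz",**s); f=s["frame"][:,:,::-1]
    c=f[100:180,90:200] if n=="scene" else f[150:225,340:430]
    cv2.imwrite(f"pics/s5{n}.png",cv2.resize(c,(600,450),interpolation=cv2.INTER_CUBIC))
    cv2.imwrite(f"pics/s5f{n}.png",cv2.resize(f,(800,600),interpolation=cv2.INTER_CUBIC))
from h import *
for n in("scene","top"):
    s=load(n);W=cloud(s);F=s["frame"].astype(int)
    D=(W-LIP)@np.c_[ux,uy,uz]
    m=(D[...,2]>11)&(D[...,2]<30)&(D[...,0]>-2)&(D[...,0]<135)&(abs(D[...,1])<85)
    r=cv2.minAreaRect(D[m][:,:2].astype(np.float32)); print(n,"rib in stand frame",r,"z",np.median(D[m][:,2]))
    for nm,(o,a),zr in(("metal",MT,(24,45)),("ply",PT,(32,60))):
        q=W-np.array([*o,0]);c_,s_=np.cos(R(a)),np.sin(R(a));X=q[...,0]*c_+q[...,1]*s_;Y=-q[...,0]*s_+q[...,1]*c_
        for sg in(1,-1):
            k=(abs(X)<55)&(Y*sg>0)&(Y*sg<80)&(W[...,2]>zr[0]+1)&(W[...,2]<zr[1]); print(n,nm,sg,X[k].mean().round(1),Y[k].mean().round(1),"z",np.percentile(W[...,2][k],[10,50,90]).round(1))
```

```text
rel t48.0 [ 565.6 -333.    53.8] open 1.001 F [-0.4 -0.5 -0.2]
 t49.0 [ 507.3 -343.2  139.5] open 1.001 F [ 0.4  0.3 -0.1]
 t51.0 [ 4.000e+02 -2.000e-01  2.999e+02] open 1.004 F [ 0.4 -0.1  0.2]
scene rib in stand frame ((54.701690673828125, 1.4226913452148438), (153.4163818359375, 113.01712799072266), 89.91574096679688) z 18.14734958208745
scene metal 1 0.3 39.0 z [27.4 29.4 31.8]
scene metal -1 -0.3 -35.2 z [27.2 29.6 31.4]
scene ply 1 1.2 46.5 z [38.7 41.3 43.3]
scene ply -1 2.0 -43.2 z [39.8 41.8 43.7]
top rib in stand frame ((54.44004821777344, 0.2519683837890625), (112.7922592163086, 156.55323791503906), 0.0034486937802284956) z 18.462279111275883
top metal 1 -0.3 36.8 z [26.6 29.9 32.3]
top metal -1 0.7 -38.0 z [26.8 29.9 32.3]
top ply 1 1.9 44.1 z [36.7 41.2 44. ]
top ply -1 1.5 -45.9 z [37.6 41.1 43.9]
```

View pics/s5top.png

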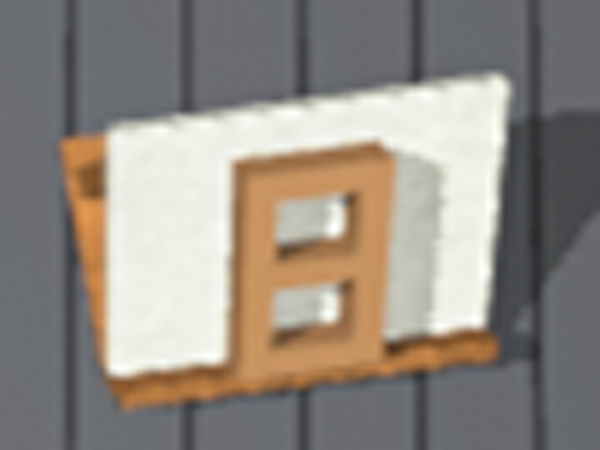

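View pics/s5fscene.png

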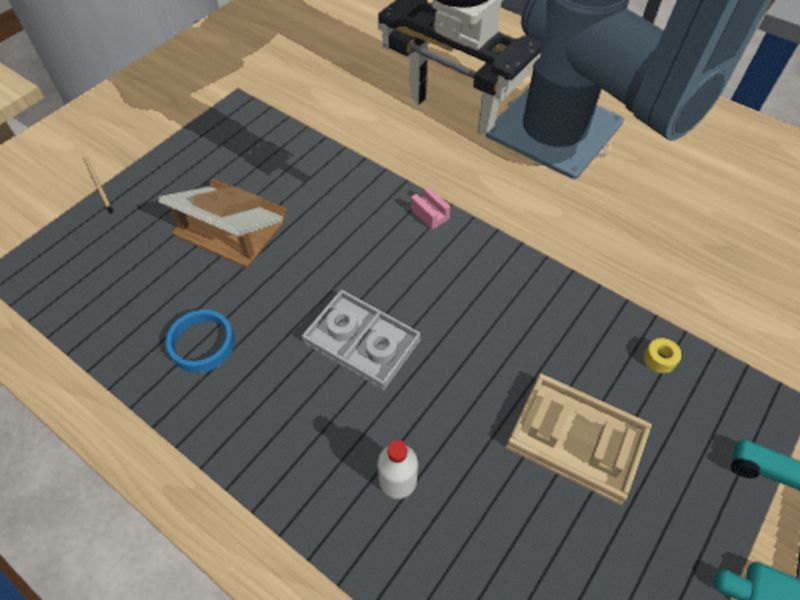

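The rib lies flat with its short end against the lip (crop 315,260). The measured centre is about 54.5 mm up the slope, against 55 expected, and its top is 18 mm above the face. The glue, tape, pink block and yellow ring are unmoved in the picture.

Run:
```python
from cell import arm
arm.finish_job(); print(arm.current_time_s())
```

```text
the job is handed in; nothing more can be done
the job is handed in; nothing more can be done
```

The job is done and handed in at about 51 s of the 128 s allowed.

- **Collars:** I gripped both grey collars near the top and set them in the metal tray, one per bay. Their tops measured about 30 mm above the bench, as they should when flat on the floor.
- **Blocks:** Both beech blocks are in the ply tray with grooves up. Their tops measured about 41–42 mm, against 42 mm expected.
- **Rib:** I set it on the slope with the tool tilted 35°. After release its centre was 54.5 mm up the slope, with its top about 18 mm above the face and its end against the lip. Its outline fit also took in the lip, so I judged squareness from the picture, where it looks square.
- **Bystanders:** The glue, tape, pink block and yellow ring look unmoved in the last picture.

**One reading to note:** when I released the first collar, the tool showed about 5.6 N and the arm was 2–5 mm off its target. A fingertip may have brushed the tray wall, well under the 40 N limit. I gripped the second collar 1 mm higher, and the force on release was close to zero.

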